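Fetch the sold keepsake box from behind the display pieces

TASK

The customer is buying the small keepsake box at the back of the counter shelf: stand the pepper mill, the candlestick and the vase that are in its way all together on the wooden tray, then lay the keepsake box flat in the customer's carton, and then put the three pieces back on the shelf, each upright on the very spot where it stood at the start. They are breakable, so set each one down without letting it drop or tip over, and leave the bowl and the clock beside the box where they are.

Things in the scene. Friction and masses are not known exactly. Their poses are not given: they have to be found in the camera images.
- pepper_mill: Turned wooden pepper mill, small steel knob on top, upright, 160 mm tall, round, foot 54 mm across, waist 36, belly 45. Its head is a plain cylinder 42 mm across from 115 to 141 mm above its underside: take it there from above, firmly: it swings if carried fast. 0.18 to 0.36 kg. Origin: centre of its underside, z up along its axis.
- candlestick: Brass candlestick without candle, upright, 150 mm tall, round, foot 56 mm across, slender stem. Its candle cup is a plain cylinder 26 mm across from 116 to 143 mm above its underside, with a 33 mm rim on top: take it by the cup from above, firmly: it swings if carried fast. 0.24 to 0.48 kg. Origin: centre of its underside, z up along its axis.
- vase: White ceramic bud vase with two thin blue bands, upright, 156 mm tall, round, belly 56 mm across, foot 42. Its neck is a plain cylinder 25 mm across from 108 to 142 mm above its underside, flaring to a 33 mm lip: take it by the neck from above, firmly: it swings if carried fast. 0.21 to 0.42 kg. Origin: centre of its underside, z up along its axis.
- keepsake_box: Small closed box of dark wood with a brass clasp, 46 mm (its x) by 70 mm (its y) by 42 mm high, flat at the back of the shelf, a few mm behind the tall pieces. The lid stays shut. Take it across the 46 mm. 0.10 to 0.20 kg. Origin: centre of its underside, z up, clasp to its -x.
- shelf: Fixed low steel shelf on the counter, 210 mm deep (x) by 380 wide (y), board top 45 mm above the counter; slotted uprights 125 mm high at its back corners. At its middle two tall pieces stand side by side before the box (axes 80 mm apart) and the third before them (65 mm from each). Saucers and an egg cup, up to 50 mm high, at its front ends. Origin: on the counter under its centre; front -x.
- tray: Empty wooden tray, fixed, 160 mm (its x) by 240 mm (its y) outside, rim 8 mm thick and 22 mm high, dark handles 38 mm high over the two short sides, floor 8 mm above the counter. Stands left or right, nearer the robot than the shelf. Origin: on the counter under its centre, z up.
- carton: The customer's empty shallow open carton, fixed, 170 mm (its x) by 210 mm (its y) outside, walls 4 mm thick and 45 mm high, floor 4 mm above the counter, flaps folded outwards on the long sides. Stands left or right, across from the tray. Origin: on the counter under its centre, z up.
- bowl: Small terracotta bowl, 64 mm across, 36 mm high, at the back of the shelf beside the box: stays where it is. Origin: centre of its underside.
- clock: Small round steel alarm clock, 60 mm across and 64 mm high, at the back of the shelf on the other side of the box: stays where it is. Origin: centre of its underside, z up, dial to its -x.
Not all that is in view belongs to the job. What is shaped like the candlestick but purple or red is not meant.

How it is judged:
On the way, in this order (a step that is already met when the one before it is completed fails the run):
1. the pepper mill, candlestick and vase all stand upright and released on the tray, the box still in its place (x of pepper_mill in the frame of tray between -0.062 and 0.062 m and y of pepper_mill in the frame of tray between -0.1 and 0.1 m and z of pepper_mill in the frame of tray between 0.002 and 0.014 m and angle between each of pepper_mill, candlestick, vase's own z axis and vertical below 0.12 rad and contact force between the fingers and pepper_mill below 0.1 N and linear speed of each of pepper_mill, candlestick, vase below 0.02 m/s and x of candlestick in the frame of tray between -0.062 and 0.062 m and y of candlestick in the frame of tray between -0.1 and 0.1 m and z of candlestick in the frame of tray between 0.002 and 0.014 m and contact force between the fingers and candlestick below 0.1 N and x of vase in the frame of tray between -0.062 and 0.062 m and y of vase in the frame of tray between -0.1 and 0.1 m and z of vase in the frame of tray between 0.002 and 0.014 m and contact force between the fingers and vase below 0.1 N and distance of keepsake_box from where it was at the start of the episode below 0.02 m), for 0.2 s.
2. the keepsake box lies flat and released on the carton's floor (x of keepsake_box in the frame of carton between -0.06 and 0.06 m and y of keepsake_box in the frame of carton between -0.08 and 0.08 m and z of keepsake_box in the frame of carton between -0.002 and 0.01 m and angle between keepsake_box's own z axis and vertical below 0.12 rad and contact force between the fingers and keepsake_box below 0.1 N and linear speed of keepsake_box below 0.02 m/s), for 0.2 s.
At the end, for the whole second after the job is handed in: Mill, candlestick and vase stand upright (7 degrees), released, at rest, within 15 mm of where each stood at the start; the box lies flat, released, at rest on the carton's floor, its centre within 60 mm (x) and 80 mm (y) of the carton's; bowl and clock are within 15 mm of their start (all of step 2 and distance of each of pepper_mill, candlestick, vase, bowl, clock from where it was at the start of the episode below 0.015 m and angle between each of pepper_mill, candlestick, vase's own z axis and vertical below 0.12 rad and contact force between the fingers and pepper_mill below 0.1 N and linear speed of each of pepper_mill, candlestick, vase below 0.02 m/s and contact force between the fingers and candlestick below 0.1 N and contact force between the fingers and vase below 0.1 N); the robot touches nothing.
It fails at once if the mill, candlestick, vase or box is knocked or tipped over (leans more than 57 degrees) (angle between any of pepper_mill, candlestick, vase, keepsake_box's own z axis and vertical above 1 rad).
It fails at once if the mill, candlestick, vase or box is dropped or sent flying (faster than 0.5 m/s out of the fingers: a fall of 13 mm or more) ((contact force between the fingers and pepper_mill below 0.05 N and linear speed of pepper_mill above 0.5 m/s) or (contact force between the fingers and candlestick below 0.05 N and linear speed of candlestick above 0.5 m/s) or (contact force between the fingers and vase below 0.05 N and linear speed of vase above 0.5 m/s) or (contact force between the fingers and keepsake_box below 0.05 N and linear speed of keepsake_box above 0.5 m/s)).
It fails at once if the bowl or the clock beside the box is shoved aside (more than 30 mm) (distance of any of bowl, clock from where it was at the start of the episode above 0.03 m).
It also fails if it takes over 147 s, if anything falls off the work surface, if the arm or the gripper's body presses on something with over 40 N, if the wrist force passes 120 N, or if a joint passes its speed limit or range.

ROBOT

A 6-joint arm with a two-finger parallel gripper is mounted at the origin on the work surface. World frame = base frame: x ahead of the robot, y to its left, z up, the work surface at z = 0. Lengths are in m, angles in rad, forces in N, time in s.
With the tool pointing down it reaches from about 0.325 to 0.85 m from the base axis. Payload 15.5 kg.
Tool frame: the origin (TCP) lies at the very end of the fingers, on their centre line; the grasp point (between the pads) lies 19 mm behind it; z points along the fingers, y is the line along which they close (so a half turn about z gives the same grasp; the last joint's range is limited). The gripper opens to 91 mm and grips with 3 to 60 N. Pads are 32 mm wide; open, the fingers measure 118 mm over their backs; the gripper's body (76 mm by 178 mm) begins 60 mm behind the grasp point.
Start: joints at [1.228, 0.494, 1.345, -0, 1.302, -0.096], TCP at [0.153, 0.606, 0.214] pointing down, gripper open.
Joint ranges: [-2.91, 2.91], [-0.82, 2.16], [0.22, 2.67], [-1.22, 4.37], [0.12, 2.79], [-3.08, 3.08]. Speed limits (rad/s): [1.89, 1.89, 2.57, 3.01, 3.01, 3.01].

INTERFACE

Orientations are given as a unit quaternion [x, y, z, w].
In Python, from rig import env, optics gives the robot as it stands.
- The arm moves only by the tool play_rows, never from a script. Its argument "motion" is a list that holds one entry, the list of rows, each a list of 7 numbers: the shift along the world's x, y, z in mm, then the turn, a rotation vector about the world's x, y, z in degrees, then the finger opening in mm, from 0 to 91.2. A call has 1 to 20 rows; each row shifts and turns the commanded pose from where the row before left it; what a row does not reach is not made up. A row lasts 1/8 s, in which the tool goes at most 62.5 mm and 10.7 degrees, less where a joint would pass 70% of its speed; a pose out of reach is approached as far as the arm can. A call is refused whole if a number of a shift passes 62.5 or a number of a turn 10.7, either way. A call with a gripper value outside its range is refused whole. The fingers move at their own pace and stop on an object; the grip force is fixed at half the most. Time passes only in rows, so rows that do not move let the fingers close. It gives the time, the measured TCP pose, the force, the opening and the grip force at its end, in the units of the state.
- env.state(): the state, without advancing time (a new reading comes with each control period).
- optics.read_camera(name): name is "scene" or "top" or "wrist"; returns (picture, depth): 420x560x3 uint8, red, green, blue; 420x560 float32, m along the optical axis (not along the pixel's ray), 0 where there is no reading.
- optics.camera_info(name): a dict with "camera_matrix" (3x3 intrinsics, pixels), "R" (3x3) and "t" (3): a world point X has camera coordinates R X + t. Camera axes: x right, y down, z forward; pixel columns grow to the right and rows downward; lengths in m; the calibration is good to about 2 mm. A picture is of the moment at which its call begins: read the wrist's pose just before it. camera_info takes no time and is no camera call; for the wrist camera it gives the pose at the moment of the call.
- env.close_job(): hands the job in; it is judged then, once.
The state is a dict: "clock": time; "joints": joint angles; "qd": joint speeds; "tau": joint torques, N m; "tool_pos": TCP position; "tool_rot": TCP orientation; "ft_force": force on the tool from outside, world axes, zero at the start; "wrist_torque": the same for the moment, N m; "opening": finger opening in m; "grasp_force": force on a finger pad.
Only numpy, scipy, OpenCV 4.12 (cv2) and the standard library are available. Lean on these libraries where they do the work, as an engineer would, in place of code of your own. Each camera call takes 0.05 s, during which the arm holds its last target. There are 200 camera calls.

## Working session

There is one attempt and no reset: what is moved stays moved. The work goes in short steps, Python scripts to look and compute and a tool call to move; the robot and the scene stay as the last step left them, time stands still between calls to the robot, and variables do not carry over. Pictures are saved under pics/ and viewed, at most 14 in all, crops included, and the job is handed in when it is done.

Besides the shell and the picture viewer there is one more tool, called after ">>>" as a command line: name --argument value ..., lists and objects as JSON in quotes. play_rows: Moves the arm, as the interface text tells. Its arguments: {"type":"object","properties":{"motion":{"type":"array","items":{"type":"array","items":{"type":"array","items":{"type":"number"}}}}},"required":["motion"]}

```bash
mkdir -p pics; ls
python3 - <<'E'
from rig import env, optics
import cv2, numpy as np
for n in ("scene","top"):
    p,d=optics.read_camera(n); i=optics.camera_info(n)
    np.savez(f"{n}0.npz",p=p,d=d,K=i["camera_matrix"],R=i["R"],t=i["t"])
    cv2.imwrite(f"pics/{n}0.png",p[:,:,::-1])
    R=np.array(i["R"]);print(n,np.round(-R.T@np.array(i["t"]),3),np.round(R,2).tolist(),i["camera_matrix"][0][0], (d>0).mean())
s=env.state();print(s)
E
```

```text
pics
scene [ 1.269 -0.032  0.775] [[0.05, 1.0, 0.02], [0.72, -0.02, -0.69], [-0.69, 0.05, -0.72]] 388.0316549724969 0.9959056122448979
top [0.436 0.035 1.041] [[0.0, -1.0, 0.03], [-0.99, -0.01, -0.15], [0.15, -0.03, -0.99]] 383.2786171881201 0.9959481292517007
{'clock': 0.1, 'joints': array([ 1.22751698e+00,  4.94160242e-01,  1.34609416e+00,  3.47465681e-05,
        1.30252062e+00, -9.55082689e-02]), 'qd': array([ 5.12032402e-05, -7.91825355e-04, -3.08480936e-03, -1.09495716e-04,
        2.77610972e-03,  5.35978990e-04]), 'tau': array([ 2.27862038e-03, -8.80243349e+01, -3.82544160e+01,  7.08784559e-02,
        4.81859897e-02, -3.81026496e-05]), 'tool_pos': array([0.15314425, 0.60557039, 0.21336507]), 'tool_rot': array([ 1.23573447e-01,  9.92335253e-01, -5.73364341e-04, -1.45010951e-04]), 'ft_force': array([0.67964409, 0.54327166, 0.48383023]), 'wrist_torque': array([-0.01189766, -0.04179902,  0.06809318]), 'grasp_force': 0.0, 'opening': 0.0912757303993376}
```

View pics/top0.png

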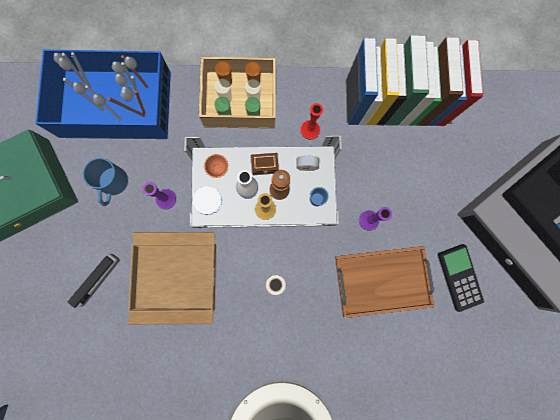

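View pics/scene0.png

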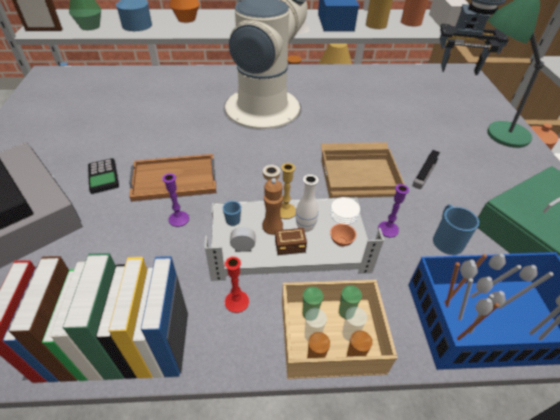

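The top view shows the shelf, with the vase (243,178), mill (283,180) and candlestick (265,203) standing before the box (264,162). The bowl is at (216,165) and the clock at (308,162). The tray is on the right at (385,282) and the carton on the left at (172,278). The purple and red candlesticks are decoys.

```bash
cat > h.py <<'E'
import numpy as np, cv2
from scipy.optimize import least_squares
def load(n,k=0):
    z=np.load(f"{n}{k}.npz"); return z["p"],z["d"],z["K"],z["R"],z["t"]
def cloud(n,k=0):
    p,d,K,R,t=load(n,k); v,u=np.mgrid[:420,:560]
    c=np.stack([(u-K[0,2])/K[0,0]*d,(v-K[1,2])/K[1,1]*d,d],-1)
    W=(c-t)@R; W[d<=0]=np.nan
    return W,p
def circ(P,r=None):
    c0=P.mean(0)
    f=(lambda q:np.hypot(P[:,0]-q[0],P[:,1]-q[1])-(q[2] if r is None else r))
    s=least_squares(f,[*c0,r or .02],loss="soft_l1",f_scale=.002)
    return s.x,np.abs(s.fun).mean()
E
python3 - <<'E'
from h import *
for n in("top","scene"):
    W,p=cloud(n); 
    # counter and shelf heights
    if n=="top":
        px={"shelf":(230,215),"tray":(385,282),"carton":(172,278),"counter":(240,320),"box":(262,156),"vase":(243,178),"mill":(284,176),"candle":(265,201),"bowl":(216,165),"clock":(308,161),"cup":(275,285)}
    else: px={"shelf":(345,262),"tray":(170,178),"carton":(360,170),"counter":(250,150),"box":(290,236),"vase":(311,181),"mill":(273,187),"candle":(288,168),"bowl":(344,233),"clock":(243,235),"cup":(271,170)}
    print(n,{k:np.round(W[v,u]*1000).tolist() for k,(u,v) in px.items()})
T=np.concatenate([cloud("top")[0].reshape(-1,3),cloud("scene")[0].reshape(-1,3)])
T=T[~np.isnan(T).any(1)]; z=T[:,2]
# tall blobs over the shelf region: connected in xy
m=(z>.15)&(z<.215)&(abs(T[:,1])<.25)&(T[:,0]>.4)&(T[:,0]<.85)
g=np.zeros((500,600),np.uint8)
ij=np.round(T[m][:,:2]*1000-[400,-300]).astype(int); g[ij[:,0].clip(0,499),ij[:,1].clip(0,599)]=255
g=cv2.dilate(g,np.ones((5,5)))
nn,l,st,ce=cv2.connectedComponentsWithStats(g)
for i in range(1,nn):
    c=ce[i]; P=T[m][l[ij[:,0].clip(0,499),ij[:,1].clip(0,599)]==i]
    print("blob x,y",(c[1]+400).round(),(c[0]-300).round(),"n",len(P),"zmax",P[:,2].max().round(4),"ext",np.ptp(P[:,:2],axis=0).round(3))
E
```

```text
top {'shelf': [559.0, 133.0, 48.0], 'tray': [386.0, -279.0, 8.0], 'carton': [396.0, 287.0, 1.0], 'counter': [287.0, 106.0, -4.0], 'box': [708.0, 50.0, 84.0], 'vase': [624.0, 91.0, 199.0], 'mill': [630.0, -2.0, 195.0], 'candle': [572.0, 41.0, 196.0], 'bowl': [692.0, 173.0, 48.0], 'clock': [689.0, -66.0, 108.0], 'cup': [379.0, 15.0, 19.0]}
scene {'shelf': [744.0, 170.0, 46.0], 'tray': [556.0, -238.0, 149.0], 'carton': [369.0, 289.0, 2.0], 'counter': [255.0, -48.0, -1.0], 'box': [695.0, 44.0, 86.0], 'vase': [635.0, 90.0, 202.0], 'mill': [643.0, 6.0, 194.0], 'candle': [582.0, 43.0, 195.0], 'bowl': [665.0, 180.0, 56.0], 'clock': [706.0, -63.0, 108.0], 'cup': [380.0, 15.0, 19.0]}
blob x,y 554.0 -237.0 n 97 zmax 0.1532 ext [0.034 0.024]
blob x,y 577.0 43.0 n 390 zmax 0.1973 ext [0.036 0.032]
blob x,y 629.0 6.0 n 703 zmax 0.2079 ext [0.046 0.043]
blob x,y 628.0 90.0 n 469 zmax 0.2044 ext [0.035 0.03 ]
blob x,y 811.0 -81.0 n 146 zmax 0.1544 ext [0.035 0.03 ]
blob x,y 837.0 -219.0 n 846 zmax 0.203 ext [0.026 0.064]
```

Run:
```python
from h import *
C={n:cloud(n) for n in("top","scene")}
sel={"mill":((.629,.006),.16,.186,.021),"candlestick":((.577,.043),.162,.187,.013),"vase":((.628,.090),.155,.186,.0125)}
for k,((x,y),z0,z1,r) in sel.items():
    A=[]
    for n in C:
        P=C[n][0].reshape(-1,3); P=P[~np.isnan(P).any(1)]
        b=P[np.hypot(P[:,0]-x,P[:,1]-y)<.03]
        q=b[(b[:,2]>z0)&(b[:,2]<z1)]; A.append(q[:,:2])
        c,e=circ(q[:,:2],r); tp=b[b[:,2]>b[:,2].max()-.004]
        # rim/top plane centre
        print(k,n,"n",len(q),(c[:2]*1000).round(1),"res",(e*1000).round(1),"top z",(np.percentile(tp[:,2],50)*1000).round(1),"topmid",(1000*(tp[:,:2].min(0)+tp[:,:2].max(0))/2).round(1))
    c,e=circ(np.concatenate(A),r); print("  both",(c[:2]*1000).round(1),(e*1000).round(1))
def rect(name,x0,x1,y0,y1,z0,z1,col=None):
    for n in C:
        W,p=C[n]; m=(W[...,0]>x0)&(W[...,0]<x1)&(W[...,1]>y0)&(W[...,1]<y1)&(W[...,2]>z0)&(W[...,2]<z1)
        if col is not None: m&=col(p.astype(int))
        m8,l,st,_=cv2.connectedComponentsWithStats(m.astype(np.uint8)); i=1+st[1:,4].argmax(); P=W[l==i]
        (cx,cy),(w,h),a=cv2.minAreaRect((P[:,:2]*1000).astype(np.float32))
        print(name,n,len(P),"c",round(cx,1),round(cy,1),"wh",round(w,1),round(h,1),"ang",round(a,1),"z",(1000*np.percentile(P[:,2],[5,50,95])).round(1))
rect("boxtop",.66,.74,-.01,.1,.078,.1)
rect("tray",.28,.52,-.45,-.12,.012,.045)
rect("trayfloor",.28,.52,-.45,-.12,.004,.014,lambda p:p[...,0]-p[...,2]>40)
rect("carton",.25,.53,.15,.45,.030,.06)
rect("cartonfloor",.25,.53,.15,.45,-.004,.02,lambda p:p[...,0]-p[...,2]>30)
rect("shelf",.5,.78,-.2,.28,.038,.056,lambda p:(p.min(-1)>120))
rect("clock",.66,.76,-.12,-.01,.09,.12)
rect("bowl",.64,.76,.11,.22,.07,.1)
```

```text
mill top n 50 [627.7   5.8] res 0.7 top z 206.2 topmid [626.6   5.6]
mill scene n 149 [629.2   7.4] res 0.7 top z 204.1 topmid [630.8   7.3]
  both [628.9   7. ] 0.9
candlestick top n 1 [572.8  57.3] res 0.0 top z 194.3 topmid [576.   43.3]
candlestick scene n 85 [577.4  44. ] res 0.8 top z 194.9 topmid [578.6  44.3]
  both [577.4  44.1] 0.8
vase top n 23 [626.3  89.1] res 0.2 top z 201.2 topmid [626.7  89.4]
vase scene n 111 [627.9  90.1] res 0.7 top z 200.8 topmid [629.   89.9]
  both [627.5  89.8] 0.9
boxtop top 489 c 692.1 45.4 wh 47.1 69.7 ang 5.2 z [82.8 86.1 89.1]
boxtop scene 523 c 695.1 46.2 wh 48.7 69.8 ang 4.8 z [81.3 86.7 88.9]
tray top 1126 c 388.5 -273.0 wh 160.2 240.5 ang 6.6 z [14.7 21.3 37.3]
tray scene 902 c 391.7 -272.3 wh 165.7 240.3 ang 6.6 z [12.8 20.5 37.2]
trayfloor top 4346 c 388.5 -275.0 wh 144.3 223.3 ang 6.5 z [ 4.8  7.4 10.6]
trayfloor scene 2103 c 381.7 -274.4 wh 139.8 224.3 ang 7.1 z [ 5.8  8.2 11.1]
carton top 2478 c 399.5 279.9 wh 230.3 211.9 ang 0.2 z [31.  40.1 45.7]
carton scene 1428 c 402.8 280.8 wh 233.7 213.3 ang 0.1 z [31.6 40.4 45.6]
cartonfloor top 4804 c 399.4 283.0 wh 161.8 198.4 ang 0.2 z [-0.5  2.6  6.2]
cartonfloor scene 1891 c 379.2 286.6 wh 126.5 194.9 ang 0.0 z [ 1.   3.6 15.2]
shelf top 7663 c 638.5 46.7 wh 215.7 385.9 ang 1.4 z [40.9 43.9 47. ]
shelf scene 5133 c 641.4 45.8 wh 217.3 383.4 ang 0.8 z [42.5 44.7 47.1]
clock top 236 c 691.0 -66.2 wh 54.4 27.0 ang 87.5 z [ 91.5 103.7 108.8]
clock scene 292 c 695.6 -64.2 wh 55.1 29.4 ang 89.9 z [ 91.3 103.2 109.1]
bowl top 175 c 683.0 169.3 wh 61.7 59.3 ang 1.0 z [71.  78.  81.8]
bowl scene 228 c 685.3 170.9 wh 62.5 60.7 ang 6.3 z [70.7 78.  81.5]
```

>>> play_rows --motion '[[[28,-37.5,3,0,0,0.95,55],[28,-37.5,3,0,0,0.95,55],[28,-37.5,3,0,0,0.95,55],[28,-37.5,3,0,0,0.95,55],[28,-37.5,3,0,0,0.95,55],[28,-37.5,3,0,0,0.95,55],[28,-37.5,3,0,0,0.95,55],[28,-37.5,3,0,0,0.95,55],[28,-37.5,3,0,0,0.95,55],[28,-37.5,3,0,0,0.95,55],[28,-37.5,3,0,0,0.95,55],[28,-37.5,3,0,0,0.95,55],[28,-37.5,3,0,0,0.95,55],[28,-37.5,3,0,0,0.95,55],[28,-37.5,3,0,0,0.95,55],[4,0,0,0,0,0,55],[0,0,0,0,0,0,55],[0,0,0,0,0,0,55]]]'

```text
clock: 2.35
tool_pos: [0.5766, 0.0443, 0.2588]
tool_rot: [-0.001, 1.0, 0.0, -0.0]
ft_force: [-0.9, 0.1, -0.1]
opening: 0.0553
grasp_force: 0.0
```

Run:
```python
from h import *
from rig import env, optics
i=optics.camera_info("wrist"); p,d=optics.read_camera("wrist")
np.savez("wrist0.npz",p=p,d=d,K=i["camera_matrix"],R=i["R"],t=i["t"]); cv2.imwrite("pics/w0.png",p[:,:,::-1])
W,_=cloud("wrist"); P=W.reshape(-1,3); P=P[~np.isnan(P).any(1)]
for k,x,y in(("candle",.577,.044),("mill",.6285,.0067),("vase",.6273,.0897)):
    b=P[np.hypot(P[:,0]-x,P[:,1]-y)<.025]
    if len(b)<10: print(k,len(b)); continue
    tp=b[(b[:,2]>.185)&(b[:,2]<.215)]; print(k,len(tp),(1000*(tp.min(0)+tp.max(0))/2).round(1),(1000*np.ptp(tp,axis=0)).round(1),np.median(tp[:,2]).round(4))
```

```text
candle 1485 [577.3  43.5 193.6] [32.6 31.8  6.6] 0.1943
mill 543 [618.5  15.9 189.9] [20.2 22.6  9.7] 0.1896
vase 69 [620.6  78.8 193.4] [10.3  7.8 16.7] 0.1998
```

View pics/w0.png

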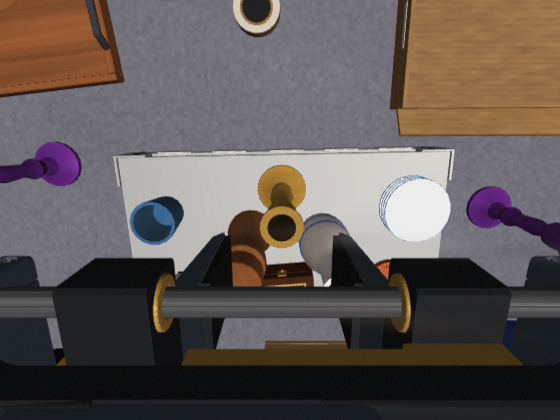

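The wrist view shows the brass cup at (282,228), midway between the open fingers, and it measures (577.3, 43.5) with its top at 194 mm. I'll descend and grip.

>>> play_rows --motion '[[[0,0,-10,0,0,0,55],[0,0,-15,0,0,0,55],[0,0,-15,0,0,0,55],[0,0,-15,0,0,0,55],[0,0,-15,0,0,0,55],[0,0,-15,0,0,0,55],[0,0,-10,0,0,0,55],[0,0,-8,0,0,0,50],[0,0,0,0,0,0,40],[0,0,0,0,0,0,32],[0,0,0,0,0,0,28],[0,0,0,0,0,0,24],[0,0,0,0,0,0,15],[0,0,0,0,0,0,5],[0,0,0,0,0,0,0],[0,0,0,0,0,0,0]]]'

```text
clock: 4.4
tool_pos: [0.5776, 0.0434, 0.1563]
tool_rot: [-0.0, 1.0, 0.0, 0.0]
ft_force: [0.1, 2.4, 6.3]
opening: 0.0304
grasp_force: 30.0
```

>>> play_rows --motion '[[[0,0,0,0,0,0,34],[0,0,0,0,0,0,40],[0,0,0,0,0,0,48],[0,0,0,0,0,0,50],[0,0,-4,0,0,0,50],[0,0,-4,0,0,0,50],[0,0,0,0,0,0,40],[0,0,0,0,0,0,34],[0,0,0,0,0,0,30],[0,0,0,0,0,0,26],[0,0,0,0,0,0,20],[0,0,0,0,0,0,10],[0,0,0,0,0,0,0],[0,0,0,0,0,0,0],[0,0,0,0,0,0,0]]]'

```text
clock: 6.28
tool_pos: [0.5773, 0.0434, 0.148]
tool_rot: [-0.0, 1.0, -0.0, 0.0]
ft_force: [0.5, 0.7, 1.1]
opening: 0.0304
grasp_force: 30.0
```

Run:
```python
from h import *
from rig import env, optics
for n in("wrist","scene"):
    i=optics.camera_info(n); p,d=optics.read_camera(n)
    np.savez(f"{n}1.npz",p=p,d=d,K=i["camera_matrix"],R=i["R"],t=i["t"])
p=load("wrist",1)[0][100:420,130:430]; s=load("scene",1)[0][110:270,200:400]
cv2.imwrite("pics/ws1.png",np.hstack([cv2.resize(p,(375,400)),cv2.resize(s,(425,400))])[:,:,::-1])
W,_=cloud("scene",1);P=W.reshape(-1,3);P=P[~np.isnan(P).any(1)]
for z0 in range(45,200,12):
    b=P[(np.hypot(P[:,0]-.577,P[:,1]-.0435)<.03)&(abs(P[:,2]-z0/1e3-.006)<.006)]
    if len(b)>3: print(z0,len(b),(1000*(b.min(0)+b.max(0))/2).round(1)[:2],np.ptp(b*1000,axis=0).round(1)[:2])
```

```text
45 106 [581.2  49. ] [51.  38.2]
57 80 [582.1  46.3] [31.9 31.6]
69 30 [583.4  43.4] [11.1 15.5]
81 13 [586.1  42.5] [ 5.9 15.1]
93 40 [584.1  43.5] [10.  18.1]
105 18 [583.2  43.3] [ 8.7 12.6]
117 23 [582.1  44. ] [ 9.6 15.2]
129 28 [583.   43.3] [ 9.2 14.8]
141 29 [579.5  50.8] [36.3 29.4]
153 47 [588.7  47.3] [21.4 40.2]
165 70 [586.8  43.3] [20.6 47. ]
177 72 [586.1  43. ] [20.9 46.5]
189 146 [579.5  43.6] [37.  48.1]
```

View pics/ws1.png

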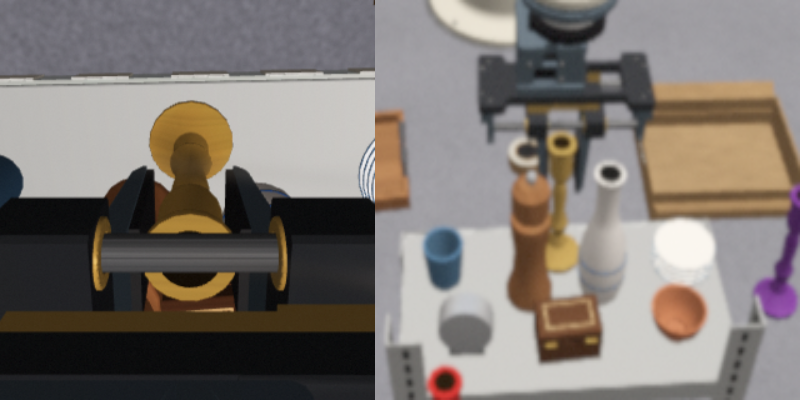

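Run:
```python
from h import *
W,p=cloud("wrist",1);P=W.reshape(-1,3);c=p.reshape(-1,3).astype(int)
k=~np.isnan(P).any(1);P=P[k];c=c[k]
br=(c[:,0]-c[:,2]>40)
for z in range(140,236,5):
    s=(abs(P[:,2]-z/1e3)<.0025)&(abs(P[:,0]-.577)<.03)
    f=P[s&~br&(c.max(1)<110)]*1000; b=P[s&br]*1000
    l=f[f[:,1]<43.5];r=f[f[:,1]>43.5]; l=l[l[:,1]>5]; r=r[r[:,1]<82]
    g=lambda q,i,fn: round(float(fn(q[:,i])),1) if len(q) else None
    print(z,"finger y",g(l,1,np.min),g(l,1,np.max),g(r,1,np.min),g(r,1,np.max),"x",g(l,0,np.min),g(l,0,np.max),"brass y",g(b,1,np.min),g(b,1,np.max))
```

```text
140 finger y None None None None x None None brass y 36.0 50.3
145 finger y 27.0 27.1 58.0 58.1 x 567.2 568.9 brass y 40.6 43.9
150 finger y 20.8 27.2 57.9 64.8 x 560.6 585.8 brass y None None
155 finger y 18.8 27.2 57.8 66.7 x 560.4 582.0 brass y 36.1 50.0
160 finger y 18.0 34.7 50.3 66.7 x 560.3 582.6 brass y 30.6 53.3
165 finger y 17.6 27.2 54.4 67.2 x 560.5 580.3 brass y 30.2 54.7
170 finger y 17.2 27.3 55.0 67.6 x 560.3 578.5 brass y 30.2 54.9
175 finger y 16.8 27.3 57.8 68.6 x 560.5 576.5 brass y 30.6 54.6
180 finger y 16.2 27.3 57.8 68.9 x 560.4 575.5 brass y 32.4 53.3
185 finger y 15.5 27.3 57.7 69.6 x 560.3 594.0 brass y 27.2 58.0
190 finger y 15.7 31.0 48.9 69.4 x 560.4 594.4 brass y 27.1 57.8
195 finger y 16.3 43.2 43.6 68.5 x 560.4 594.6 brass y 27.6 57.6
200 finger y 17.6 27.4 57.6 67.3 x 560.2 593.2 brass y None None
205 finger y 18.6 27.4 57.7 66.5 x 560.2 591.4 brass y None None
210 finger y 19.8 24.1 61.0 64.4 x 560.6 586.5 brass y None None
215 finger y 23.6 24.1 60.9 61.4 x 568.6 582.8 brass y None None
220 finger y 23.6 24.2 60.9 61.4 x 565.7 579.9 brass y None None
225 finger y 23.6 24.1 61.0 61.4 x 561.7 575.5 brass y None None
230 finger y 23.5 24.1 60.9 61.4 x 559.3 572.3 brass y 24.6 24.6
235 finger y 23.5 24.7 60.2 61.4 x 555.7 568.3 brass y 24.6 60.2
```

The finger faces are flat from the tip to about 60 mm up, so the pads close on the 33 mm rim at z≈190. The grip is firm and the stick is upright, so I'll lift it.

>>> play_rows --motion '[[[0,0,3,0,0,0,0],[0,0,6,0,0,0,0],[0,0,10,0,0,0,0],[0,0,14,0,0,0,0],[0,0,16,0,0,0,0],[0,0,16,0,0,0,0],[0,0,16,0,0,0,0],[0,0,16,0,0,0,0],[0,0,14,0,0,0,0],[0,0,12,0,0,0,0],[0,0,10,0,0,0,0],[0,0,7,0,0,0,0],[0,0,0,0,0,0,0],[0,0,0,0,0,0,0]]]'

```text
clock: 8.12
tool_pos: [0.5771, 0.0434, 0.2875]
tool_rot: [-0.0, 1.0, 0.0, -0.0]
ft_force: [-0.1, -0.5, -3.1]
opening: 0.0304
grasp_force: 30.0
```

>>> play_rows --motion '[[[-2,-4,0,0,0,0,0],[-3,-7,0,0,0,0,0],[-5,-11,0,0,0,0,0],[-7,-15,0,0,0,0,0],[-8,-18,0,0,0,0,0],[-8,-18,0,0,0,0,0],[-8,-18,0,0,0,0,0],[-8,-18,0,0,0,0,0],[-8,-18,0,0,0,0,0],[-8,-18,0,0,0,0,0],[-8,-18,0,0,0,0,0],[-8,-18,0,0,0,0,0],[-8,-18,0,0,0,0,0],[-8,-18,0,0,0,0,0],[-8,-18,0,0,0,0,0],[-8,-18,0,0,0,0,0],[-8,-18,0,0,0,0,0],[-8,-18,0,0,0,0,0],[-8,-18,0,0,0,0,0],[-8,-18,0,0,0,0,0]]]'

```text
clock: 10.62
tool_pos: [0.4316, -0.2827, 0.2879]
tool_rot: [-0.0, 1.0, -0.0, 0.0]
ft_force: [-0.1, -0.1, -2.9]
opening: 0.0306
grasp_force: 30.0
```

>>> play_rows --motion '[[[-8,-18,0,0,0,0,0],[-8,-16,0,0,0,0,0],[-7,-13,0,0,0,0,0],[-5,-9,0,0,0,0,0],[-3,-6,0,0,0,0,0],[-2.5,-4,0,0,0,0,0],[0,0,-4,0,0,0,0],[0,0,-8,0,0,0,0],[0,0,-14,0,0,0,0],[0,0,-18,0,0,0,0],[0,0,-18,0,0,0,0],[0,0,-18,0,0,0,0],[0,0,-18,0,0,0,0],[0,0,-18,0,0,0,0],[0,0,-18,0,0,0,0],[0,0,-14,0,0,0,0],[0,0,-10,0,0,0,0],[0,0,-7,0,0,0,0],[0,0,0,0,0,0,0],[0,0,0,0,0,0,0]]]'

```text
clock: 13.12
tool_pos: [0.399, -0.3478, 0.1233]
tool_rot: [-0.0, 1.0, -0.0, 0.0]
ft_force: [-1.1, 0.8, -2.4]
opening: 0.0305
grasp_force: 30.0
```

>>> play_rows --motion '[[[0,0,-4,0,0,0,0],[0,0,-3,0,0,0,0],[0,0,-2,0,0,0,0],[0,0,-1,0,0,0,0],[0,0,0,0,0,0,0],[0,0,0,0,0,0,0]]]'

```text
clock: 13.88
tool_pos: [0.3988, -0.3476, 0.113]
tool_rot: [-0.0, 1.0, -0.0, 0.0]
ft_force: [0.1, 0.3, -3.0]
opening: 0.0307
grasp_force: 30.0
```

>>> play_rows --motion '[[[0,0,-1,0,0,0,0],[0,0,-0.5,0,0,0,0],[0,0,-0.5,0,0,0,0],[0,0,0,0,0,0,0],[0,0,0,0,0,0,0]]]'

```text
clock: 14.5
tool_pos: [0.3988, -0.3476, 0.111]
tool_rot: [-0.0, 1.0, -0.0, 0.0]
ft_force: [0.0, 0.1, -0.8]
opening: 0.0304
grasp_force: 30.0
```

>>> play_rows --motion '[[[0,0,-0.5,0,0,0,0],[0,0,0,0,0,0,0],[0,0,0,0,0,0,32],[0,0,0,0,0,0,35],[0,0,0,0,0,0,40],[0,0,0,0,0,0,48],[0,0,0,0,0,0,55],[0,0,0,0,0,0,55],[0,0,5,0,0,0,55],[0,0,10,0,0,0,55],[0,0,20,0,0,0,55],[0,0,25,0,0,0,55],[0,0,30,0,0,0,55],[0,0,30,0,0,0,60],[0,0,30,0,0,0,60],[0,0,20,0,0,0,60]]]'

```text
clock: 16.5
tool_pos: [0.3989, -0.3477, 0.2827]
tool_rot: [-0.0, 1.0, -0.001, 0.001]
ft_force: [0.0, 0.4, 0.2]
opening: 0.06
grasp_force: 0.0
```

>>> play_rows --motion '[[[12,18,0,0,0,0,60],[24,37,0,0,0,0,60],[24,37,0,0,0,0,60],[24,37,0,0,0,0,60],[24,37,0,0,0,0,60],[24,37,0,0,0,0,60],[24,37,0,0,0,0,60],[24,37,0,0,0,0,60],[24,37,0,0,0,0,60],[20,32,0,0,0,0,60],[5.6,8.4,0,0,0,0,60],[0,0,-10,0,0,0,60],[0,0,-18,0,0,0,60],[0,0,-18,0,0,0,60],[0,0,0,0,0,0,60]]]'

```text
clock: 18.38
tool_pos: [0.6269, 0.0057, 0.2331]
tool_rot: [0.0, 1.0, 0.0, -0.002]
ft_force: [-0.3, -0.5, -0.3]
opening: 0.0602
grasp_force: 0.0
```

Run:
```python
from h import *
from rig import env, optics
i=optics.camera_info("wrist"); p,d=optics.read_camera("wrist")
np.savez("wrist2.npz",p=p,d=d,K=i["camera_matrix"],R=i["R"],t=i["t"]); 
print(env.state()["tool_pos"].round(4))
W,_=cloud("wrist",2); c=p.astype(int); m=(c[...,0]-c[...,2]>45)
P=W[m&~np.isnan(W).any(-1)]
b=P[(np.hypot(P[:,0]-.6285,P[:,1]-.0067)<.03)]
for z in (.162,.17,.178): 
    q=b[abs(b[:,2]-z)<.004]; print(z,len(q),(1000*q.min(0)).round(1),(1000*q.max(0)).round(1), (circ(q[:,:2],.021)[0]*1000).round(1) if len(q)>9 else "")
```

```text
[0.6276 0.0059 0.2342]
0.162 46 [608.8 -12.8 159.9] [623.   25.4 165.1] [630.1   6.8  21. ]
0.17 8 [616.9 -13.  166.4] [623.8  26.7 172.8] 
0.178 4 [616.6  22.9 174.8] [620.3  25.1 177.8]
```

>>> play_rows --motion '[[[1,0.5,-10,0,0,0,60],[0,0,-15,0,0,0,60],[0,0,-15,0,0,0,60],[0,0,-15,0,0,0,60],[0,0,-14,0,0,0,60],[0,0,-8,0,0,0,60],[0,0,-4,0,0,0,60],[0,0,0,0,0,0,54],[0,0,0,0,0,0,50],[0,0,0,0,0,0,47],[0,0,0,0,0,0,44],[0,0,0,0,0,0,40],[0,0,0,0,0,0,30],[0,0,0,0,0,0,15],[0,0,0,0,0,0,0],[0,0,0,0,0,0,0]]]'

```text
clock: 20.42
tool_pos: [0.6295, 0.0074, 0.1536]
tool_rot: [-0.0, 1.0, 0.0, 0.0]
ft_force: [-0.7, 1.0, 3.6]
opening: 0.0415
grasp_force: 30.0
```

>>> play_rows --motion '[[[0,0,3,0,0,0,0],[0,0,6,0,0,0,0],[0,0,10,0,0,0,0],[0,0,14,0,0,0,0],[0,0,16,0,0,0,0],[0,0,16,0,0,0,0],[0,0,16,0,0,0,0],[0,0,16,0,0,0,0],[0,0,14,0,0,0,0],[0,0,12,0,0,0,0],[0,0,10,0,0,0,0],[0,0,7,0,0,0,0],[-3,-3,0,0,0,0,0],[-5,-6,0,0,0,0,0],[-8,-9,0,0,0,0,0],[-10,-12,0,0,0,0,0],[-13,-15.2,0,0,0,0,0],[-13,-15.2,0,0,0,0,0],[-13,-15.2,0,0,0,0,0],[-13,-15.2,0,0,0,0,0]]]'

```text
clock: 22.92
tool_pos: [0.5504, -0.0846, 0.2935]
tool_rot: [-0.0, 1.0, -0.0, 0.0]
ft_force: [0.3, 0.3, -1.6]
opening: 0.0415
grasp_force: 30.0
```

>>> play_rows --motion '[[[-13,-15.2,0,0,0,0,0],[-13,-15.2,0,0,0,0,0],[-13,-15.2,0,0,0,0,0],[-13,-15.2,0,0,0,0,0],[-13,-15.2,0,0,0,0,0],[-13,-15.2,0,0,0,0,0],[-13,-15.2,0,0,0,0,0],[-13,-15.2,0,0,0,0,0],[-13,-15.2,0,0,0,0,0],[-13,-15.2,0,0,0,0,0],[-12,-14,0,0,0,0,0],[-9,-11,0,0,0,0,0],[-6,-7.6,0,0,0,0,0],[-4.5,-5,0,0,0,0,0],[0,0,0,0,0,0,0],[0,0,-4,0,0,0,0],[0,0,-8,0,0,0,0],[0,0,-12,0,0,0,0],[0,0,-12,0,0,0,0],[0,0,-12,0,0,0,0]]]'

```text
clock: 25.42
tool_pos: [0.3898, -0.273, 0.2444]
tool_rot: [-0.0, 1.0, 0.0, -0.0]
ft_force: [0.3, 0.5, -1.7]
opening: 0.0414
grasp_force: 30.0
```

>>> play_rows --motion '[[[0,0,-16,0,0,0,0],[0,0,-18,0,0,0,0],[0,0,-18,0,0,0,0],[0,0,-18,0,0,0,0],[0,0,-18,0,0,0,0],[0,0,-14,0,0,0,0],[0,0,-9,0,0,0,0],[0,0,-6,0,0,0,0],[0,0,-4,0,0,0,0],[0,0,-3,0,0,0,0],[0,0,0,0,0,0,0],[0,0,0,0,0,0,0],[0,0,0,0,0,0,0]]]'

```text
clock: 27.05
tool_pos: [0.39, -0.2732, 0.1216]
tool_rot: [-0.0, 1.0, -0.0, 0.0]
ft_force: [0.0, 0.3, -1.6]
opening: 0.0413
grasp_force: 30.0
```

>>> play_rows --motion '[[[0,0,-2,0,0,0,0],[0,0,-1,0,0,0,0],[0,0,-1,0,0,0,0],[0,0,-0.5,0,0,0,0],[0,0,0,0,0,0,0],[0,0,0,0,0,0,0]]]'

```text
clock: 27.8
tool_pos: [0.3899, -0.2731, 0.1169]
tool_rot: [-0.0, 1.0, -0.0, 0.0]
ft_force: [-0.5, -0.2, -1.2]
opening: 0.0417
grasp_force: 30.0
```

>>> play_rows --motion '[[[0,0,-0.5,0,0,0,0],[0,0,-0.5,0,0,0,0],[0,0,0,0,0,0,0],[0,0,0,0,0,0,43],[0,0,0,0,0,0,46],[0,0,0,0,0,0,51],[0,0,0,0,0,0,56],[0,0,0,0,0,0,60],[0,0,0,0,0,0,60],[0,0,5,0,0,0,60],[0,0,10,0,0,0,60],[0,0,20,0,0,0,60],[0,0,25,0,0,0,60],[0,0,30,0,0,0,60],[0,0,30,0,0,0,55],[0,0,30,0,0,0,55],[0,0,15,0,0,0,55],[0,0,0,0,0,0,55]]]'

```text
clock: 30.05
tool_pos: [0.3903, -0.2734, 0.2824]
tool_rot: [-0.0, 1.0, -0.001, 0.001]
ft_force: [0.1, -1.1, -0.7]
opening: 0.0549
grasp_force: 0.0
```

>>> play_rows --motion '[[[12,18,0,0,0,0,55],[24,37,0,0,0,0,55],[24,37,0,0,0,0,55],[24,37,0,0,0,0,55],[24,37,0,0,0,0,55],[24,37,0,0,0,0,55],[24,37,0,0,0,0,55],[24,37,0,0,0,0,55],[24,37,0,0,0,0,55],[20,32,0,0,0,0,55],[13,17,0,0,0,0,55],[0,0,-10,0,0,0,55],[0,0,-18,0,0,0,55],[0,0,-18,0,0,0,55],[0,0,0,0,0,0,55],[0,0,0,0,0,0,55]]]'

```text
clock: 32.05
tool_pos: [0.6268, 0.0894, 0.2353]
tool_rot: [-0.0, 1.0, -0.0, 0.0]
ft_force: [0.1, 0.2, 0.5]
opening: 0.0552
grasp_force: 0.0
```

Run:
```python
from h import *
from rig import env, optics
i=optics.camera_info("wrist"); p,d=optics.read_camera("wrist")
np.savez("wrist3.npz",p=p,d=d,K=i["camera_matrix"],R=i["R"],t=i["t"]); cv2.imwrite("pics/w3.png",p[:,:,::-1])
print(env.state()["tool_pos"].round(4))
W,_=cloud("wrist",3); c=p.astype(int); m=(c.min(-1)>120)
P=W[m&~np.isnan(W).any(-1)]
b=P[(np.hypot(P[:,0]-.6273,P[:,1]-.0897)<.03)]
for z in (.16,.17,.18,.19,.198): 
    q=b[abs(b[:,2]-z)<.005]; print(z,len(q),(1000*q.min(0)).round(1),(1000*q.max(0)).round(1)) if len(q) else 0
```

```text
[0.627  0.0895 0.2355]
0.198 712 [612.2  73.8 197.9] [644.5 105.9 202.1]
```

View pics/w3.png

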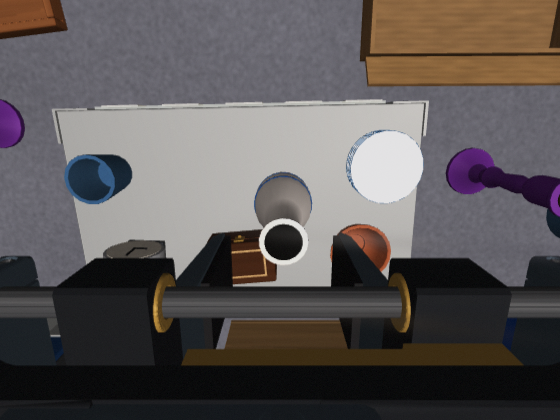

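The wrist view shows the vase lip at (283,242), centred between the fingers at about (628, 90). I'll descend and grip it.

>>> play_rows --motion '[[[1,0.5,-10,0,0,0,55],[0,0,-15,0,0,0,55],[0,0,-15,0,0,0,55],[0,0,-15,0,0,0,55],[0,0,-14,0,0,0,55],[0,0,-10,0,0,0,55],[0,0,-6,0,0,0,55],[0,0,0,0,0,0,48],[0,0,0,0,0,0,42],[0,0,0,0,0,0,37],[0,0,0,0,0,0,33],[0,0,0,0,0,0,28],[0,0,0,0,0,0,20],[0,0,0,0,0,0,10],[0,0,0,0,0,0,0],[0,0,0,0,0,0,0]]]'

```text
clock: 34.1
tool_pos: [0.628, 0.0904, 0.1501]
tool_rot: [-0.0, 1.0, 0.0, 0.0]
ft_force: [0.2, 0.5, 5.1]
opening: 0.0296
grasp_force: 30.0
```

>>> play_rows --motion '[[[0,0,3,0,0,0,0],[0,0,5,0,0,0,0],[0,0,8,0,0,0,0],[0,0,12,0,0,0,0],[0,0,16,0,0,0,0],[0,0,16,0,0,0,0],[0,0,16,0,0,0,0],[0,0,16,0,0,0,0],[0,0,16,0,0,0,0],[0,0,14,0,0,0,0],[0,0,10,0,0,0,0],[0,0,8,0,0,0,0],[0,0,0,0,0,0,0],[0,0,0,0,0,0,0]]]'

```text
clock: 35.85
tool_pos: [0.6277, 0.0904, 0.2894]
tool_rot: [-0.0, 1.0, -0.0, -0.0]
ft_force: [1.1, 0.4, -4.5]
opening: 0.0295
grasp_force: 30.0
```

Run:
```python
from h import *
from rig import env, optics
i=optics.camera_info("scene"); p,d=optics.read_camera("scene")
cv2.imwrite("pics/s4.png",cv2.resize(p[40:290,120:420],(720,600))[:,:,::-1])
print(env.state()["opening"],env.state()["ft_force"])
```

```text
0.029519310446055293 [-2.90986136e-03 -3.62835480e-01 -4.45481697e+00]
```

View pics/s4.png

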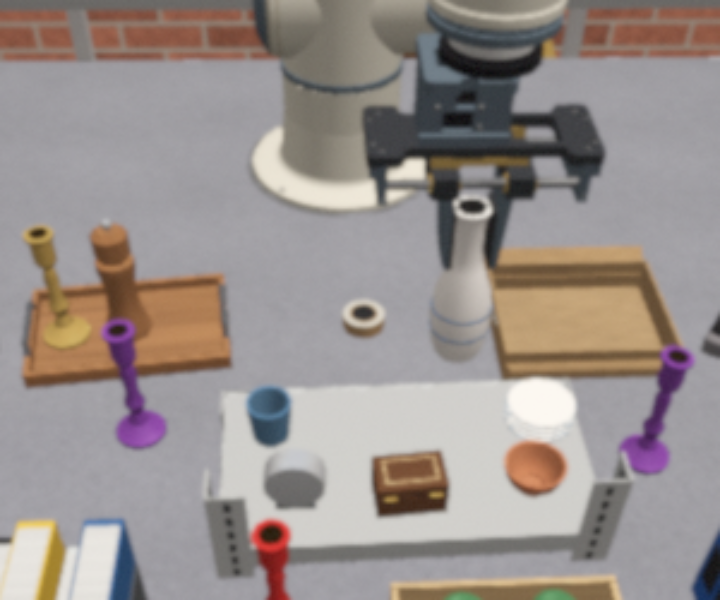

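The vase hangs upright in the grip. The candlestick and mill stand on the tray. I'll carry the vase over.

>>> play_rows --motion '[[[-3,-3,0,0,0,0,0],[-5,-6,0,0,0,0,0],[-8,-9,0,0,0,0,0],[-10,-12,0,0,0,0,0],[-13,-15.2,0,0,0,0,0],[-13,-15.2,0,0,0,0,0],[-13,-15.2,0,0,0,0,0],[-13,-15.2,0,0,0,0,0],[-13,-15.2,0,0,0,0,0],[-13,-15.2,0,0,0,0,0],[-13,-15.2,0,0,0,0,0],[-13,-15.2,0,0,0,0,0],[-13,-15.2,0,0,0,0,0],[-13,-15.2,0,0,0,0,0],[-13,-15.2,0,0,0,0,0],[-13,-15.2,0,0,0,0,0],[-13,-15.2,0,0,0,0,0],[-13,-15.2,0,0,0,0,0],[-13,-15.2,0,0,0,0,0],[-10,-12,0,0,0,0,0]]]'

```text
clock: 38.4
tool_pos: [0.396, -0.1804, 0.29]
tool_rot: [-0.0, 1.0, -0.0, 0.0]
ft_force: [0.4, -0.5, -4.3]
opening: 0.0299
grasp_force: 30.0
```

>>> play_rows --motion '[[[-8,-9.9,0,0,0,0,0],[-5,-6,0,0,0,0,0],[-2.6,-3,0,0,0,0,0],[0,0,-4,0,0,0,0],[0,0,-8,0,0,0,0],[0,0,-12,0,0,0,0],[0,0,-18,0,0,0,0],[0,0,-18,0,0,0,0],[0,0,-18,0,0,0,0],[0,0,-18,0,0,0,0],[0,0,-18,0,0,0,0],[0,0,-18,0,0,0,0],[0,0,-14,0,0,0,0],[0,0,-10,0,0,0,0],[0,0,-7,0,0,0,0],[0,0,-5,0,0,0,0],[0,0,-3,0,0,0,0],[0,0,0,0,0,0,0],[0,0,0,0,0,0,0],[0,0,0,0,0,0,0]]]'

```text
clock: 40.9
tool_pos: [0.3814, -0.1986, 0.1191]
tool_rot: [-0.0, 1.0, -0.0, 0.0]
ft_force: [-0.3, -0.6, -4.8]
opening: 0.0299
grasp_force: 30.0
```

Contact is expected at a TCP height of about 113.

>>> play_rows --motion '[[[0,0,-2,0,0,0,0],[0,0,-1.5,0,0,0,0],[0,0,-1,0,0,0,0],[0,0,-1,0,0,0,0],[0,0,0,0,0,0,0],[0,0,0,0,0,0,0]]]'

```text
clock: 41.65
tool_pos: [0.3813, -0.1985, 0.1134]
tool_rot: [-0.0, 1.0, -0.0, 0.0]
ft_force: [0.8, -0.9, -4.4]
opening: 0.0297
grasp_force: 30.0
```

>>> play_rows --motion '[[[0,0,-0.5,0,0,0,0],[0,0,-0.5,0,0,0,0],[0,0,0,0,0,0,0],[0,0,0,0,0,0,0]]]'

```text
clock: 42.15
tool_pos: [0.3818, -0.1989, 0.113]
tool_rot: [-0.0, 1.0, -0.0, 0.001]
ft_force: [-0.5, 0.9, 10.8]
opening: 0.0294
grasp_force: 30.0
```

>>> play_rows --motion '[[[0,0,0,0,0,0,31],[0,0,0,0,0,0,34],[0,0,0,0,0,0,39],[0,0,0,0,0,0,46],[0,0,0,0,0,0,52],[0,0,0,0,0,0,55],[0,0,5,0,0,0,55],[0,0,10,0,0,0,55],[0,0,20,0,0,0,55],[0,0,25,0,0,0,55],[0,0,30,0,0,0,55],[0,0,30,0,0,0,60],[0,0,30,0,0,0,66],[0,0,15,0,0,0,66]]]'

```text
clock: 43.9
tool_pos: [0.3816, -0.1987, 0.2797]
tool_rot: [-0.0, 1.0, -0.001, 0.001]
ft_force: [0.6, -0.2, 0.4]
opening: 0.0661
grasp_force: 0.0
```

>>> play_rows --motion '[[[15,12,0,0,0,-5.3,66],[26,20.4,0,0,0,-10.6,66],[26,20.4,0,0,0,-10.6,66],[26,20.4,0,0,0,-10.6,66],[26,20.4,0,0,0,-10.6,66],[26,20.4,0,0,0,-10.6,66],[26,20.4,0,0,0,-10.6,66],[26,20.4,0,0,0,-10.6,66],[26,20.4,0,0,0,-5.3,66],[26,20.4,0,0,0,0,66],[26,20.4,0,0,0,0,66],[26,20.4,0,0,0,0,66],[11,8.3,0,0,0,0,66],[0,0,-15,0,0,0,66],[0,0,-20,0,0,0,66],[0,0,-20,0,0,0,66],[0,0,-20,0,0,0,66],[0,0,-15,0,0,0,66],[0,0,0,0,0,0,66],[0,0,0,0,0,0,66]]]'

```text
clock: 46.4
tool_pos: [0.6935, 0.046, 0.1881]
tool_rot: [0.674, 0.739, 0.0, 0.0]
ft_force: [-0.6, 0.4, 0.5]
opening: 0.0662
grasp_force: 0.0
```

Run:
```python
from h import *
from rig import env, optics
from scipy.spatial.transform import Rotation as Ro
for n in("wrist","top"):
    i=optics.camera_info(n); p,d=optics.read_camera(n)
    np.savez(f"{n}5.npz",p=p,d=d,K=i["camera_matrix"],R=i["R"],t=i["t"])
s=env.state(); print(s["tool_pos"].round(4),"closing dir deg",np.degrees(np.arctan2(*Ro.from_quat(s["tool_rot"]).as_matrix()[:2,1][::-1])).round(1),s["joints"].round(2))
cv2.imwrite("pics/w5.png",np.vstack([cv2.resize(load("wrist",5)[0],(400,300)),cv2.resize(load("top",5)[0][130:340,170:450],(400,300))])[:,:,::-1])
W,p=cloud("wrist",5); m=(W[...,2]>.078)&(W[...,2]<.095)&(np.hypot(W[...,0]-.6935,W[...,1]-.046)<.05)&(p.astype(int)[...,0]-p[...,2].astype(int)>12)
P=W[m]; print(len(P),cv2.minAreaRect((P[:,:2]*1000).astype(np.float32)),P[:,2].mean())
W,p=cloud("top",5); m=(W[...,2]>.015)&(W[...,2]<.19)&(W[...,0]>.3)&(W[...,0]<.5)&(W[...,1]<-.14)&(W[...,1]>-.42)
P=W[m]
for x,y in((.3988,-.3476),(.39,-.273),(.3815,-.1986)):
    b=P[(np.hypot(P[:,0]-x,P[:,1]-y)<.03)&(P[:,2]>.13)]; print(len(b),((b.min(0)+b.max(0))*500).round(1),b[:,2].max())
```

```text
[0.6937 0.0461 0.1883] closing dir deg 5.3 [-0.02  0.62  1.19 -0.    1.34 -0.11]
4408 ((694.0407104492188, 46.320892333984375), (47.42782211303711, 70.02159118652344), 4.94666051864624) 0.08629781186577612
191 [ 396.3 -347.3  146.1] 0.16109893379811402
301 [ 388.  -273.6  150. ] 0.1691526538967536
177 [ 378.9 -200.2  148.9] 0.16741084809185186
```

View pics/w5.png

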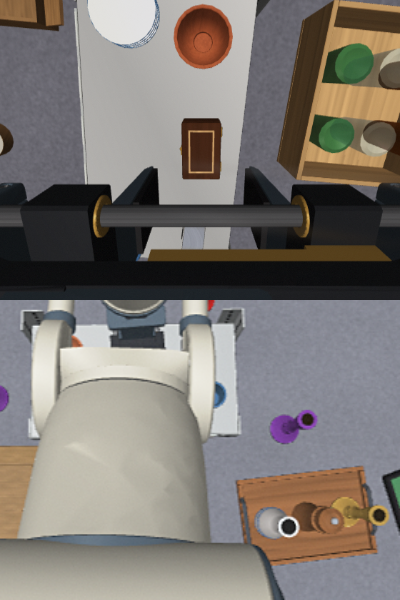

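All three pieces stand on the tray. The box measures (694, 46.3) at a yaw of 4.9°, centred between the fingers, with its top at 86 mm. I'll descend and grip it.

>>> play_rows --motion '[[[0.3,0.3,-10,0,0,0,66],[0,0,-20,0,0,0,66],[0,0,-20,0,0,0,66],[0,0,-20,0,0,0,66],[0,0,-20,0,0,0,66],[0,0,-16,0,0,0,66],[0,0,-12,0,0,0,66],[0,0,-10,0,0,0,66],[0,0,-7,0,0,0,66],[0,0,0,0,0,0,58],[0,0,0,0,0,0,52],[0,0,0,0,0,0,48],[0,0,0,0,0,0,44],[0,0,0,0,0,0,35],[0,0,0,0,0,0,20],[0,0,0,0,0,0,0],[0,0,0,0,0,0,0]]]'

```text
clock: 48.62
tool_pos: [0.6938, 0.0465, 0.0528]
tool_rot: [0.674, 0.739, 0.0, 0.0]
ft_force: [-1.5, 0.1, 6.0]
opening: 0.0457
grasp_force: 30.0
```

>>> play_rows --motion '[[[0,0,4,0,0,0,0],[0,0,8,0,0,0,0],[0,0,14,0,0,0,0],[0,0,18,0,0,0,0],[0,0,20,0,0,0,0],[0,0,20,0,0,0,0],[0,0,20,0,0,0,0],[0,0,18,0,0,0,0],[0,0,14,0,0,0,0],[0,0,9,0,0,0,0],[0,0,5,0,0,0,0],[-4,3,0,0,0,0,0],[-8,6,0,0,0,0,0],[-12,10,0,0,0,0,0],[-16,13,0,0,0,0,0],[-19.5,15.6,0,0,0,0,0],[-19.5,15.6,0,0,0,0,0],[-19.5,15.6,0,0,0,0,0],[-19.5,15.6,0,0,0,0,0],[-19.5,15.6,0,0,0,0,0]]]'

```text
clock: 51.12
tool_pos: [0.5545, 0.1575, 0.2024]
tool_rot: [0.674, 0.739, -0.0, -0.0]
ft_force: [0.1, 1.2, -1.9]
opening: 0.0458
grasp_force: 30.0
```

>>> play_rows --motion '[[[-19.5,15.6,0,0,0,0,0],[-19.5,15.6,0,0,0,0,0],[-19.5,15.6,0,0,0,0,0],[-19.5,15.6,0,0,0,0,0],[-19.5,15.6,0,0,0,0,0],[-19.5,15.6,0,0,0,0,0],[-16,13,0,0,0,0,0],[-12,10,0,0,0,0,0],[-7,5,0,0,0,0,0],[-3.5,2.9,0,0,0,0,0],[0,0,-5,0,0,0,0],[0,0,-10,0,0,0,0],[0,0,-20,0,0,0,0],[0,0,-25,0,0,0,0],[0,0,-25,0,0,0,0],[0,0,-25,0,0,0,0],[0,0,-25,0,0,0,0],[0,0,-20,0,0,0,0],[0,0,-10,0,0,0,0],[0,0,0,0,0,0,0]]]'

```text
clock: 53.62
tool_pos: [0.4004, 0.2807, 0.0369]
tool_rot: [0.674, 0.739, -0.001, -0.0]
ft_force: [0.3, -0.0, -1.6]
opening: 0.0459
grasp_force: 30.0
```

>>> play_rows --motion '[[[0,0,-8,0,0,0,0],[0,0,-6,0,0,0,0],[0,0,-4,0,0,0,0],[0,0,-3,0,0,0,0],[0,0,-1.5,0,0,0,0],[0,0,-1,0,0,0,0],[0,0,0,0,0,0,0],[0,0,0,0,0,0,0]]]'

```text
clock: 54.62
tool_pos: [0.4006, 0.281, 0.014]
tool_rot: [0.674, 0.739, 0.0, 0.0]
ft_force: [1.2, -0.5, -1.0]
opening: 0.0461
grasp_force: 30.0
```

>>> play_rows --motion '[[[0,0,-1,0,0,0,0],[0,0,-0.5,0,0,0,0],[0,0,-0.5,0,0,0,0],[0,0,0,0,0,0,0],[0,0,0,0,0,0,0]]]'

```text
clock: 55.25
tool_pos: [0.4006, 0.281, 0.0119]
tool_rot: [0.674, 0.739, 0.0, 0.0]
ft_force: [0.4, 0.1, -1.1]
opening: 0.0457
grasp_force: 30.0
```

>>> play_rows --motion '[[[0,0,-0.5,0,0,0,0],[0,0,-0.5,0,0,0,0],[0,0,0,0,0,0,0],[0,0,0,0,0,0,0]]]'

```text
clock: 55.75
tool_pos: [0.4006, 0.2811, 0.0118]
tool_rot: [0.674, 0.739, 0.0, 0.0]
ft_force: [-4.2, -2.7, 23.4]
opening: 0.046
grasp_force: 30.0
```

>>> play_rows --motion '[[[0,0,0.5,0,0,0,0],[0,0,0,0,0,0,47],[0,0,0,0,0,0,50],[0,0,0,0,0,0,56],[0,0,0,0,0,0,62],[0,0,0,0,0,0,66],[0,0,5,0,0,0,66],[0,0,15,0,0,0,66],[0,0,30,0,0,0,66],[0,0,45,0,0,0,66],[0,0,45,0,0,0,60],[0,0,45,0,0,0,55],[0,0,45,0,0,0,55],[0,0,30,0,0,0,55],[0,0,15,0,0,0,55],[0,0,0,0,0,0,55]]]'

```text
clock: 57.75
tool_pos: [0.4007, 0.2811, 0.2882]
tool_rot: [0.674, 0.739, 0.001, 0.0]
ft_force: [0.5, 0.1, 0.4]
opening: 0.0549
grasp_force: 0.0
```

>>> play_rows --motion '[[[0,-15,0,0,0,5.3,55],[-1,-35,0,0,0,8,55],[-1.5,-35,0,0,0,8,55],[-1.5,-35,0,0,0,8,55],[-1.5,-35,0,0,0,8,55],[-1.5,-35,0,0,0,8,55],[-1.5,-35,0,0,0,8,55],[-1.5,-35,0,0,0,8,55],[-1.5,-35,0,0,0,8,55],[-1.5,-35,0,0,0,8,55],[-1.5,-35,0,0,0,7.5,55],[-1.5,-35,0,0,0,0,55],[-1.5,-35,0,0,0,0,55],[-1.5,-30,0,0,0,0,55],[0,-15,0,0,0,0,55],[0,-5,0,0,0,0,55],[0,0,0,0,0,0,55],[0,0,0,0,0,0,55]]]'

```text
clock: 60.0
tool_pos: [0.3816, -0.2032, 0.2864]
tool_rot: [-0.001, 1.0, 0.0, -0.0]
ft_force: [0.2, -0.0, -0.9]
opening: 0.055
grasp_force: 0.0
```

Run:
```python
from h import *
from rig import env, optics
from scipy.spatial.transform import Rotation as Ro
for n in("wrist","top"):
    i=optics.camera_info(n); p,d=optics.read_camera(n)
    np.savez(f"{n}6.npz",p=p,d=d,K=i["camera_matrix"],R=i["R"],t=i["t"])
s=env.state(); print((s["tool_pos"]*1e3).round(1),"closing",np.degrees(np.arctan2(*Ro.from_quat(s["tool_rot"]).as_matrix()[:2,1][::-1])).round(1))
W,p=cloud("wrist",6); c=p.astype(int); P=W[(c.min(-1)>130)&(W[...,2]>.157)&(np.hypot(W[...,0]-.38,W[...,1]+.199)<.03)]
if len(P): print("lip",((P.min(0)+P.max(0))*500).round(1),(np.ptp(P,axis=0)*1e3).round(1))
W,p=cloud("top",6); c=p.astype(int)
m=(c[...,0]<140)&(W[...,2]>.03)&(W[...,2]<.06)&(np.hypot(W[...,0]-.4,W[...,1]-.281)<.055)
P=W[m]; print("box",len(P),cv2.minAreaRect((P[:,:2]*1e3).astype(np.float32)),(np.percentile(P[:,2],[5,50,95])*1e3).round(1))
cv2.imwrite("pics/v6.png",np.vstack([cv2.resize(load("wrist",6)[0],(400,300)),cv2.resize(load("top",6)[0][130:340,100:450],(400,240))])[:,:,::-1])
```

```text
[ 381.6 -203.3  286.4] closing 90.1
lip [ 381.7 -199.4  163.1] [32.2 31.8  3.8]
box 429 ((400.0159912109375, 279.1067810058594), (46.273681640625, 68.94022369384766), 5.318002700805664) [40.4 44.7 47.7]
```

View pics/v6.png

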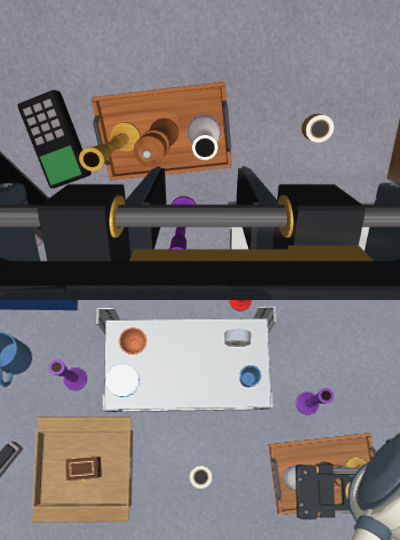

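The box lies flat in the carton at (400, 279), and the vase lip is at (381.7, −199.4). Next I'll pick up the vase to return it.

>>> play_rows --motion '[[[0,4,-10,0,0,0,55],[0,0,-20,0,0,0,55],[0,0,-25,0,0,0,55],[0,0,-25,0,0,0,55],[0,0,-25,0,0,0,55],[0,0,-20,0,0,0,55],[0,0,-18,0,0,0,55],[0,0,-14,0,0,0,55],[0,0,-9,0,0,0,55],[0,0,-6,0,0,0,55],[0,0,-1,0,0,0,48],[0,0,0,0,0,0,42],[0,0,0,0,0,0,37],[0,0,0,0,0,0,33],[0,0,0,0,0,0,28],[0,0,0,0,0,0,20],[0,0,0,0,0,0,10],[0,0,0,0,0,0,0],[0,0,0,0,0,0,0]]]'

```text
clock: 62.48
tool_pos: [0.3817, -0.2, 0.1135]
tool_rot: [-0.0, 1.0, -0.0, 0.0]
ft_force: [-0.5, 1.6, 6.8]
opening: 0.0296
grasp_force: 30.0
```

>>> play_rows --motion '[[[0,0,3,0,0,0,0],[0,0,5,0,0,0,0],[0,0,8,0,0,0,0],[0,0,12,0,0,0,0],[0,0,18,0,0,0,0],[0,0,20,0,0,0,0],[0,0,22,0,0,0,0],[0,0,22,0,0,0,0],[0,0,22,0,0,0,0],[0,0,20,0,0,0,0],[0,0,14,0,0,0,0],[0,0,10,0,0,0,0],[3,3,0,0,0,0,0],[5,6,0,0,0,0,0],[8,9,0,0,0,0,0],[10,12,0,0,0,0,0],[13,15.2,0,0,0,0,0],[13,15.2,0,0,0,0,0],[13,15.2,0,0,0,0,0],[13,15.2,0,0,0,0,0]]]'

```text
clock: 64.97
tool_pos: [0.4604, -0.1077, 0.2892]
tool_rot: [-0.001, 1.0, 0.0, -0.0]
ft_force: [0.7, -0.3, -4.3]
opening: 0.0295
grasp_force: 30.0
```

>>> play_rows --motion '[[[13,15.2,0,0,0,0,0],[13,15.2,0,0,0,0,0],[13,15.2,0,0,0,0,0],[13,15.2,0,0,0,0,0],[13,15.2,0,0,0,0,0],[13,15.2,0,0,0,0,0],[13,15.2,0,0,0,0,0],[13,15.2,0,0,0,0,0],[13,15.2,0,0,0,0,0],[13,15.2,0,0,0,0,0],[13,15.2,0,0,0,0,0],[10,12.6,0,0,0,0,0],[8,10,0,0,0,0,0],[5,6.6,0,0,0,0,0],[2.6,3,0,0,0,0,0],[0,0,0,0,0,0,0],[0,0,-5,0,0,0,0],[0,0,-10,0,0,0,0],[0,0,-15,0,0,0,0],[0,0,-15,0,0,0,0]]]'

```text
clock: 67.47
tool_pos: [0.6279, 0.0901, 0.2429]
tool_rot: [-0.0, 1.0, -0.0, -0.0]
ft_force: [-1.2, 0.0, -4.4]
opening: 0.0295
grasp_force: 30.0
```

>>> play_rows --motion '[[[0,0,-18,0,0,0,0],[0,0,-18,0,0,0,0],[0,0,-16,0,0,0,0],[0,0,-14,0,0,0,0],[0,0,-10,0,0,0,0],[0,0,-6,0,0,0,0],[0,0,-4,0,0,0,0],[0,0,-2,0,0,0,0],[0,0,0,0,0,0,0],[0,0,0,0,0,0,0]]]'

```text
clock: 68.72
tool_pos: [0.6284, 0.0902, 0.1567]
tool_rot: [-0.0, 1.0, 0.0, 0.0]
ft_force: [-0.3, 0.2, -3.6]
opening: 0.0296
grasp_force: 30.0
```

>>> play_rows --motion '[[[0,0,-2,0,0,0,0],[0,0,-2,0,0,0,0],[0,0,-1,0,0,0,0],[0,0,-0.5,0,0,0,0],[0,0,0,0,0,0,0],[0,0,0,0,0,0,0]]]'

```text
clock: 69.47
tool_pos: [0.6282, 0.0902, 0.151]
tool_rot: [-0.0, 1.0, 0.0, 0.0]
ft_force: [0.2, -0.2, -3.8]
opening: 0.0295
grasp_force: 30.0
```

>>> play_rows --motion '[[[0,0,-0.5,0,0,0,0],[0,0,-0.5,0,0,0,0],[0,0,0,0,0,0,0],[0,0,0,0,0,0,0]]]'

```text
clock: 69.97
tool_pos: [0.6287, 0.0903, 0.1505]
tool_rot: [-0.0, 1.0, 0.0, 0.001]
ft_force: [-0.3, 1.0, 5.4]
opening: 0.0298
grasp_force: 30.0
```

>>> play_rows --motion '[[[0,0,0,0,0,0,31],[0,0,0,0,0,0,34],[0,0,0,0,0,0,39],[0,0,0,0,0,0,46],[0,0,0,0,0,0,52],[0,0,0,0,0,0,55],[0,0,5,0,0,0,55],[0,0,10,0,0,0,55],[0,0,20,0,0,0,55],[0,0,25,0,0,0,55],[0,0,30,0,0,0,55],[0,0,30,0,0,0,60],[0,0,15,0,0,0,60],[0,0,0,0,0,0,60]]]'

```text
clock: 71.72
tool_pos: [0.6286, 0.0903, 0.2858]
tool_rot: [-0.0, 1.0, 0.0, 0.001]
ft_force: [0.6, 0.6, -0.3]
opening: 0.0602
grasp_force: 0.0
```

>>> play_rows --motion '[[[-12,-18,0,0,0,0,60],[-25,-38,0,0,0,0,60],[-25,-38,0,0,0,0,60],[-25,-38,0,0,0,0,60],[-25,-38,0,0,0,0,60],[-25,-38,0,0,0,0,60],[-25,-38,0,0,0,0,60],[-25,-38,0,0,0,0,60],[-25,-38,0,0,0,0,60],[-18,-28,0,0,0,0,60],[-8.4,-13.4,0,0,0,0,60],[0,0,-10,0,0,0,60],[0,0,-20,0,0,0,60],[0,0,-20,0,0,0,60],[0,0,-20,0,0,0,60],[0,0,0,0,0,0,60],[0,0,0,0,0,0,60]]]'

```text
clock: 73.85
tool_pos: [0.3902, -0.2728, 0.2152]
tool_rot: [-0.001, 1.0, 0.0, 0.0]
ft_force: [0.3, -1.1, 0.2]
opening: 0.0605
grasp_force: 0.0
```

Run:
```python
from h import *
from rig import env, optics
for n in("wrist","top"):
    i=optics.camera_info(n); p,d=optics.read_camera(n)
    np.savez(f"{n}7.npz",p=p,d=d,K=i["camera_matrix"],R=i["R"],t=i["t"])
s=env.state(); print((s["tool_pos"]*1e3).round(1))
W,p=cloud("wrist",7); c=p.astype(int); P=W[(c[...,0]-c[...,2]>45)&(W[...,2]>.123)&(W[...,2]<.15)&(np.hypot(W[...,0]-.39,W[...,1]+.273)<.03)]
if len(P)>5: print("mill head",len(P),((P.min(0)+P.max(0))*500).round(1),(np.ptp(P,axis=0)*1e3).round(1),(circ(P[:,:2],.021)[0]*1e3).round(1))
W,p=cloud("top",7); 
for k in (0,7):
    W,p=cloud("top",k); P=W[(np.hypot(W[...,0]-.628,W[...,1]-.090)<.025)&(W[...,2]>.19)]; print("vase",k,len(P),((P.min(0)+P.max(0))*500).round(1),(P.mean(0)*1e3).round(1))
```

```text
[ 390.2 -273.2  215.5]
mill head 577 [ 389.8 -273.6  136.8] [41.3 41.1 26.4] [ 390.8 -273.8   21. ]
vase 0 159 [626.2  89.5 200.3] [626.   89.2 200. ]
vase 7 157 [624.9  89.4 199.7] [625.4  89.6 200.3]
```

>>> play_rows --motion '[[[0,-0.4,-10,0,0,0,60],[0,0,-18,0,0,0,60],[0,0,-20,0,0,0,60],[0,0,-20,0,0,0,60],[0,0,-15,0,0,0,60],[0,0,-10,0,0,0,60],[0,0,-5.5,0,0,0,60],[0,0,0,0,0,0,54],[0,0,0,0,0,0,50],[0,0,0,0,0,0,47],[0,0,0,0,0,0,44],[0,0,0,0,0,0,40],[0,0,0,0,0,0,30],[0,0,0,0,0,0,15],[0,0,0,0,0,0,0],[0,0,0,0,0,0,0]]]'

```text
clock: 75.95
tool_pos: [0.3899, -0.2736, 0.1165]
tool_rot: [-0.0, 1.0, -0.0, 0.0]
ft_force: [0.6, 1.5, 6.3]
opening: 0.0416
grasp_force: 30.0
```

>>> play_rows --motion '[[[0,0,3,0,0,0,0],[0,0,5,0,0,0,0],[0,0,8,0,0,0,0],[0,0,12,0,0,0,0],[0,0,18,0,0,0,0],[0,0,20,0,0,0,0],[0,0,22,0,0,0,0],[0,0,22,0,0,0,0],[0,0,22,0,0,0,0],[0,0,20,0,0,0,0],[0,0,14,0,0,0,0],[0,0,10,0,0,0,0],[3,3,0,0,0,0,0],[5,6,0,0,0,0,0],[8,9,0,0,0,0,0],[10,12,0,0,0,0,0],[13,15.2,0,0,0,0,0],[13,15.2,0,0,0,0,0],[13,15.2,0,0,0,0,0],[13,15.2,0,0,0,0,0]]]'

```text
clock: 78.45
tool_pos: [0.4686, -0.1813, 0.2922]
tool_rot: [-0.001, 1.0, 0.0, -0.0]
ft_force: [-0.1, 0.3, -1.6]
opening: 0.0412
grasp_force: 30.0
```

>>> play_rows --motion '[[[13,15.2,0,0,0,0,0],[13,15.2,0,0,0,0,0],[13,15.2,0,0,0,0,0],[13,15.2,0,0,0,0,0],[13,15.2,0,0,0,0,0],[13,15.2,0,0,0,0,0],[13,15.2,0,0,0,0,0],[13,15.2,0,0,0,0,0],[13,15.2,0,0,0,0,0],[13,15.2,0,0,0,0,0],[12,14.6,0,0,0,0,0],[9.8,11,0,0,0,0,0],[6,7,0,0,0,0,0],[3,5,0,0,0,0,0],[0,0,0,0,0,0,0],[0,0,-5,0,0,0,0],[0,0,-10,0,0,0,0],[0,0,-15,0,0,0,0],[0,0,-15,0,0,0,0],[0,0,-15,0,0,0,0]]]'

```text
clock: 80.95
tool_pos: [0.6283, 0.0068, 0.231]
tool_rot: [-0.0, 1.0, 0.0, -0.0]
ft_force: [-0.0, 0.6, -1.9]
opening: 0.0412
grasp_force: 30.0
```

>>> play_rows --motion '[[[0,0,-18,0,0,0,0],[0,0,-17,0,0,0,0],[0,0,-14,0,0,0,0],[0,0,-10,0,0,0,0],[0,0,-7,0,0,0,0],[0,0,-5,0,0,0,0],[0,0,-3,0,0,0,0],[0,0,0,0,0,0,0],[0,0,0,0,0,0,0]]]'

```text
clock: 82.08
tool_pos: [0.6288, 0.0068, 0.1587]
tool_rot: [-0.0, 1.0, -0.0, 0.0]
ft_force: [-0.1, 0.1, -1.9]
opening: 0.0415
grasp_force: 30.0
```

>>> play_rows --motion '[[[0,0,-2,0,0,0,0],[0,0,-1.5,0,0,0,0],[0,0,-1,0,0,0,0],[0,0,-0.5,0,0,0,0],[0,0,0,0,0,0,0],[0,0,0,0,0,0,0]]]'

```text
clock: 82.82
tool_pos: [0.6287, 0.0068, 0.1536]
tool_rot: [-0.0, 1.0, 0.0, 0.0]
ft_force: [-0.6, 1.1, 2.3]
opening: 0.0411
grasp_force: 30.0
```

>>> play_rows --motion '[[[0,0,0,0,0,0,43],[0,0,0,0,0,0,46],[0,0,0,0,0,0,51],[0,0,0,0,0,0,56],[0,0,0,0,0,0,58],[0,0,0,0,0,0,58],[0,0,5,0,0,0,58],[0,0,10,0,0,0,58],[0,0,20,0,0,0,58],[0,0,25,0,0,0,58],[0,0,30,0,0,0,58],[0,0,30,0,0,0,55],[0,0,15,0,0,0,55],[0,0,0,0,0,0,55]]]'

```text
clock: 84.58
tool_pos: [0.6289, 0.0068, 0.2893]
tool_rot: [-0.0, 1.0, -0.0, 0.001]
ft_force: [0.4, 0.5, -0.5]
opening: 0.0546
grasp_force: 0.0
```

>>> play_rows --motion '[[[-12,-18,0,0,0,0,55],[-24,-37,0,0,0,0,55],[-24,-37,0,0,0,0,55],[-24,-37,0,0,0,0,55],[-24,-37,0,0,0,0,55],[-24,-37,0,0,0,0,55],[-24,-37,0,0,0,0,55],[-24,-37,0,0,0,0,55],[-24,-37,0,0,0,0,55],[-18,-28,0,0,0,0,55],[-8,-12.4,0,0,0,0,55],[0,0,-10,0,0,0,55],[0,0,-20,0,0,0,55],[0,0,-20,0,0,0,55],[0,0,-20,0,0,0,55],[0,0,0,0,0,0,55],[0,0,0,0,0,0,55]]]'

```text
clock: 86.7
tool_pos: [0.399, -0.3471, 0.2187]
tool_rot: [-0.001, 1.0, -0.0, 0.0]
ft_force: [-0.2, -0.3, -0.8]
opening: 0.0552
grasp_force: 0.0
```

Run:
```python
from h import *
from rig import env, optics
for n in("wrist","top"):
    i=optics.camera_info(n); p,d=optics.read_camera(n)
    np.savez(f"{n}8.npz",p=p,d=d,K=i["camera_matrix"],R=i["R"],t=i["t"])
s=env.state(); print((s["tool_pos"]*1e3).round(1))
W,p=cloud("wrist",8); P=W[(W[...,2]>.152)&(W[...,2]<.165)&(np.hypot(W[...,0]-.399,W[...,1]+.348)<.025)]
if len(P)>5: print("candle rim",len(P),((P.min(0)+P.max(0))*500).round(1),(np.ptp(P,axis=0)*1e3).round(1))
for k in (0,8):
    W,p=cloud("top",k)
    for nm,x,y,z in(("vase",.628,.09,.19),("mill",.628,.0068,.185)):
        P=W[(np.hypot(W[...,0]-x,W[...,1]-y)<.028)&(W[...,2]>z)]; print(nm,k,len(P),((P.min(0)+P.max(0))*500).round(1),(P.mean(0)*1e3).round(1))
```

```text
[ 399.  -347.6  219.1]
candle rim 1531 [ 398.8 -347.6  156.7] [31.9 32.1  6.6]
vase 0 159 [626.2  89.5 200.3] [626.   89.2 200. ]
mill 0 237 [626.3   6.1 196.5] [625.8   6.2 191.3]
vase 8 156 [625.3  89.3 200.3] [625.4  89.5 200.3]
mill 8 237 [626.    6.1 195.2] [624.9   6.1 191.3]
```

>>> play_rows --motion '[[[0,0,-10,0,0,0,55],[0,0,-20,0,0,0,55],[0,0,-20,0,0,0,55],[0,0,-20,0,0,0,55],[0,0,-18,0,0,0,55],[0,0,-12,0,0,0,55],[0,0,-7,0,0,0,55],[0,0,0,0,0,0,48],[0,0,0,0,0,0,42],[0,0,0,0,0,0,37],[0,0,0,0,0,0,33],[0,0,0,0,0,0,28],[0,0,0,0,0,0,20],[0,0,0,0,0,0,10],[0,0,0,0,0,0,0],[0,0,0,0,0,0,0]]]'

```text
clock: 88.8
tool_pos: [0.3987, -0.3477, 0.1116]
tool_rot: [-0.0, 1.0, -0.0, 0.0]
ft_force: [0.3, 1.5, 4.8]
opening: 0.0308
grasp_force: 30.0
```

>>> play_rows --motion '[[[0,0,3,0,0,0,0],[0,0,5,0,0,0,0],[0,0,8,0,0,0,0],[0,0,12,0,0,0,0],[0,0,18,0,0,0,0],[0,0,21,0,0,0,0],[0,0,22,0,0,0,0],[0,0,22,0,0,0,0],[0,0,22,0,0,0,0],[0,0,20,0,0,0,0],[0,0,14,0,0,0,0],[0,0,10,0,0,0,0],[2,4,0,0,0,0,0],[3,7,0,0,0,0,0],[5,11,0,0,0,0,0],[7,15,0,0,0,0,0],[8,18,0,0,0,0,0],[8,18,0,0,0,0,0],[8,18,0,0,0,0,0],[8,18,0,0,0,0,0]]]'

```text
clock: 91.3
tool_pos: [0.4481, -0.237, 0.2884]
tool_rot: [-0.001, 1.0, 0.0, 0.0]
ft_force: [0.2, 0.1, -2.6]
opening: 0.0305
grasp_force: 30.0
```

>>> play_rows --motion '[[[8,18,0,0,0,0,0],[8,18,0,0,0,0,0],[8,18,0,0,0,0,0],[8,18,0,0,0,0,0],[8,18,0,0,0,0,0],[8,18,0,0,0,0,0],[8,18,0,0,0,0,0],[8,18,0,0,0,0,0],[8,18,0,0,0,0,0],[8,18,0,0,0,0,0],[8,18,0,0,0,0,0],[8,18,0,0,0,0,0],[8,18,0,0,0,0,0],[8,16,0,0,0,0,0],[7,13,0,0,0,0,0],[5,9,0,0,0,0,0],[3,6,0,0,0,0,0],[2.6,4.1,0,0,0,0,0],[0,0,0,0,0,0,0],[0,0,0,0,0,0,0]]]'

```text
clock: 93.8
tool_pos: [0.5771, 0.0432, 0.2884]
tool_rot: [-0.0, 1.0, -0.0, -0.0]
ft_force: [0.2, -0.3, -2.4]
opening: 0.0309
grasp_force: 30.0
```

>>> play_rows --motion '[[[0,0,-5,0,0,0,0],[0,0,-10,0,0,0,0],[0,0,-16,0,0,0,0],[0,0,-18,0,0,0,0],[0,0,-18,0,0,0,0],[0,0,-18,0,0,0,0],[0,0,-16,0,0,0,0],[0,0,-13,0,0,0,0],[0,0,-9,0,0,0,0],[0,0,-6,0,0,0,0],[0,0,-4,0,0,0,0],[0,0,-2,0,0,0,0],[0,0,0,0,0,0,0],[0,0,0,0,0,0,0]]]'

```text
clock: 95.55
tool_pos: [0.5773, 0.0435, 0.1537]
tool_rot: [-0.0, 1.0, -0.0, 0.0]
ft_force: [0.2, 1.1, -2.4]
opening: 0.0306
grasp_force: 30.0
```

>>> play_rows --motion '[[[0,0,-2,0,0,0,0],[0,0,-1.5,0,0,0,0],[0,0,-1,0,0,0,0],[0,0,-0.5,0,0,0,0],[0,0,0,0,0,0,0],[0,0,0,0,0,0,0]]]'

```text
clock: 96.3
tool_pos: [0.5773, 0.0435, 0.1486]
tool_rot: [-0.0, 1.0, -0.0, 0.0]
ft_force: [0.3, 0.5, 3.5]
opening: 0.0307
grasp_force: 30.0
```

Contact. I'll release slowly, raise the gripper and back away toward the robot.

>>> play_rows --motion '[[[0,0,0,0,0,0,32],[0,0,0,0,0,0,35],[0,0,0,0,0,0,40],[0,0,0,0,0,0,46],[0,0,0,0,0,0,50],[0,0,0,0,0,0,50],[0,0,5,0,0,0,50],[0,0,10,0,0,0,50],[0,0,20,0,0,0,50],[0,0,25,0,0,0,50],[0,0,30,0,0,0,50],[0,0,30,0,0,0,50],[0,0,20,0,0,0,50],[-20,0,0,0,0,0,50],[-35,0,0,0,0,0,50],[-35,0,0,0,0,0,50],[-35,0,0,0,0,0,50],[-20,0,0,0,0,0,50],[0,0,0,0,0,0,50],[0,0,0,0,0,0,50]]]'

```text
clock: 98.8
tool_pos: [0.433, 0.0435, 0.2889]
tool_rot: [-0.0, 1.0, -0.0, 0.001]
ft_force: [-0.1, -0.3, 0.0]
opening: 0.05
grasp_force: 0.0
```

Run:
```python
from h import *
from rig import env, optics
for n in("scene","top"):
    i=optics.camera_info(n); p,d=optics.read_camera(n)
    np.savez(f"{n}9.npz",p=p,d=d,K=i["camera_matrix"],R=i["R"],t=i["t"])
for n in("scene","top"):
  for nm,x,y,z in(("vase",.628,.09,.19),("mill",.628,.0068,.185),("candle",.577,.0435,.185),("bowl",.685,.17,.07),("clock",.693,-.065,.09)):
    r=[]
    for k in (0,9):
        W,p=cloud(n,k); P=W[(np.hypot(W[...,0]-x,W[...,1]-y)<.028)&(W[...,2]>z)&(W[...,2]<.215)]; r+=[len(P),(P.mean(0)*1e3).round(1).tolist()]
    print(n,nm,r)
cv2.imwrite("pics/s9.png",cv2.resize(load("scene",9)[0][60:290,100:420],(800,575))[:,:,::-1])
```

```text
scene vase [138, [631.0, 89.6, 199.8], 143, [630.6, 90.4, 199.7]]
scene mill [194, [636.4, 7.0, 191.6], 180, [635.4, 6.4, 191.9]]
scene candle [125, [580.2, 43.6, 193.9], 124, [580.3, 43.6, 194.1]]
scene bowl [92, [670.0, 170.3, 75.2], 92, [671.5, 170.8, 75.0]]
scene clock [285, [698.2, -64.7, 102.1], 288, [698.4, -64.7, 101.9]]
top vase [159, [626.0, 89.2, 200.0], 157, [625.4, 89.6, 200.1]]
top mill [237, [625.8, 6.2, 191.3], 233, [625.3, 5.9, 191.4]]
top candle [168, [575.1, 42.5, 193.9], 167, [575.4, 42.5, 193.9]]
top bowl [85, [698.3, 174.1, 75.6], 84, [700.0, 174.1, 75.9]]
top clock [225, [689.8, -65.0, 102.5], 224, [690.1, -64.6, 102.2]]
```

View pics/s9.png

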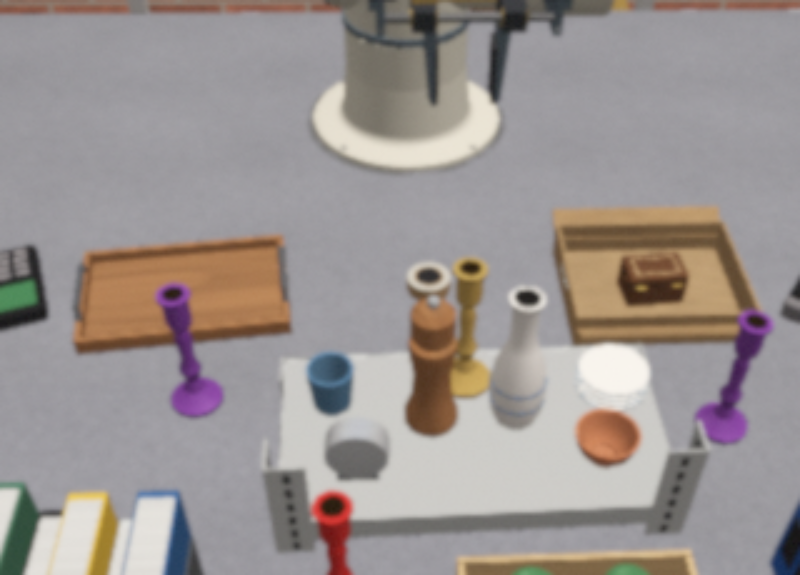

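All three pieces stand upright on their spots, within about 1 mm. The bowl and clock haven't moved, the box lies flat in the carton, and the gripper is clear. Handing in.

```bash
python3 -c "
from rig import env
print(env.close_job())"
```

```text
the job is handed in; nothing more can be done
None
```

The job is handed in: the keepsake box lies flat in the carton, and the mill, candlestick and vase stand upright within about 1 mm of where they started; the bowl and clock did not move, and the hand-in call returned no verdict.

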